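# Hang the injector holder on the twin-pin stand

## Task

Pick up the cream-coloured injector holder by the blue grip on its top and hang it on the stand that has two upright pins, one pin through each of the holder's two large holes. Lower it gently until its plate lies fully down and flat on the stand's grey bar, then let go and move clear. Leave the dark spare holder where it stands.

Things in the scene. Friction and masses are not known exactly. Their poses are not given: they have to be found in the camera images.
- injector_holder: Loose cream saddle, 0.35 kg, upright. All in mm. Plate 76 (x) by 110 (y) by 8, top 58 above the feet; 30 mm holes at y = +-35. Blue grip in its middle, 12 thick (x), 34 wide (y), 58 to 108 up: pinch across x about 96 up. Legs at x = +-32 to 38, 50 wide; a black barrel outside each (to x = +-60), none above the plate. Origin: centre, at foot level; z up. A half turn fits too.
- twin_stand: Fixed black stand with TWO pins. Base 80 (x) by 110 (y) mm; grey crossbar 36 deep (x), 110 long (y), its top 80 above the bench. Brass pins of 12 mm diameter, tips tapered, at x = 0, y = +-35, rise 28 above the bar (to 108). Origin: centre of the underside, on the bench; z up. A hung holder has a leg either side of the bar, its feet 30 mm above the bench.
- spare_holder: Loose dark grey holder of the same shape, size and blue grip (mm), but without barrels and with two holes of only 9 mm, too small for the pins. A bystander: leave it standing. Origin: centre, at the level of its feet; z up.
- single_stand: Fixed stand like the twin-pin one, same sizes, but with only ONE pin, in the middle of its bar: the wrong one. Pin tip 108 mm above the bench. Origin: centre of the underside, on the bench; z up.
There are look-alikes about, which are no part of the job. What is shaped like the injector_holder but purple is not meant.

How it is judged:
By the outcome, as a careful person would: the job done as asked, in the order asked, and still so for the second after the job is handed in, with the robot touching nothing.
It also fails if it takes over 38 s, if anything falls off the work surface, if the arm or the gripper's body presses on something with over 40 N, if the wrist force passes 120 N, or if a joint passes its speed limit or range.

## Robot

A 6-joint arm with a two-finger parallel gripper is mounted at the origin on the work surface. World frame = base frame: x ahead of the robot, y to its left, z up, the work surface at z = 0. Lengths are in m, angles in rad, forces in N, time in s.
With the tool pointing down it reaches from about 0.35 to 0.725 m from the base axis. Payload 6 kg.
Tool frame: the origin (TCP) lies at the very end of the fingers, on their centre line; the grasp point (between the pads) lies 19 mm behind it; z points along the fingers, x is the direction in which the jaws open and shut, and the axes are right-handed (so a half turn about z gives the same grasp; the last joint's range is limited). The gripper opens to 85 mm and grips with 20 to 120 N. Pads are 22 mm wide; open, the fingers measure 114 mm over their backs; the gripper's body (76 mm by 85 mm) begins 54 mm behind the grasp point. The pads swing forward as they close: fully open they stand 13 mm farther back than shut.
Start: joints at [1.527, 0.04, 0.085, 0, -1.615, -0.334], TCP at [0.221, 0.558, 0.231] pointing down, gripper open.
Joint ranges: [-2.56, 2.56], [-1.29, 2.01], [-1.08, 1.49], [-3.29, 1.98], [-2.81, -0.18], [-2.99, 2.99]. Speed limits (rad/s): [2.57, 2.57, 3.01, 3.14, 3.14, 3.14].

## Interface

Orientations are given as a unit quaternion [x, y, z, w].
In Python, from station import ctrl, grab_frame, camera_model gives the robot as it stands.
- The arm moves only by the tool jog_arm, never from a script. Its argument "targets" is a list that holds one entry, the list of rows, each a list of 5 numbers: the closure, from 0 (fully open) to 1 (shut), then the shift along the tool's x, y, z in m, then the turn about the tool's z in degrees. In form: [[[grip, tx, ty, tz, turn], ...]]. A call has exactly 8 rows; each row shifts and turns the commanded pose from where the row before left it, along the tool's axes as they then stand; what a row does not reach is not made up. A row lasts 1/12 s, in which the tool goes at most 41.7 mm and 7.16 degrees, less where a joint would pass 70% of its speed; a pose out of reach is approached as far as the arm can. A call with a gripper value outside its range is refused whole. The fingers move at their own pace and stop on an object; "newtons" is the grip in N (left out, the last holds). Time passes only in rows, so rows that do not move let the fingers close, or fill a call up. It gives the time, the measured TCP pose, the force and the opening at its end, in the units of the state.
- ctrl.observe(): the state, without advancing time (a new reading comes with each control period).
- grab_frame(name): name is "scene" or "top"; returns the picture (384x512x3 uint8, blue, green, red); there is no depth.
- camera_model(name): a dict with "fx", "fy", "cx", "cy" (pixels), "rvec" (rotation vector, rad) and "tvec" (3), from world to camera coordinates, as OpenCV has them. Camera axes: x right, y down, z forward; pixel columns grow to the right and rows downward; lengths in m; the calibration is good to about 2 mm. A picture is of the moment at which its call begins. camera_model takes no time and is no camera call.
- ctrl.finish_job(): hands the job in, once; it reports no verdict.
The state is a dict: "t": time; "q": joint angles; "joint_velocities": joint speeds; "effort": joint torques, N m; "ee_pos": TCP position; "ee_rot": TCP orientation; "wrist_force": force on the tool from outside, world axes, zero at the start; "wrist_torque": the same for the moment, N m; "gripper_width": opening from 0.0 (shut) to 1.0 (fully open).
Only numpy, scipy, OpenCV 4.12 (cv2) and the standard library are available. Lean on these libraries where they do the work, as an engineer would, in place of code of your own. Each camera call takes 0.05 s, during which the arm holds its last target.

## Working session

There is one attempt and no reset: what is moved stays moved. The work goes in short steps, Python scripts to look and compute and a tool call to move; the robot and the scene stay as the last step left them, time stands still between calls to the robot, and variables do not carry over. Pictures are saved under pics/ and viewed, and the job is handed in when it is done.

Besides the shell and the picture viewer there is one more tool, called after "Emit:" by a JSON object that holds its "fn" and its "kwargs". jog_arm: Moves the arm, as the interface text tells. Its arguments: {"type":"object","properties":{"targets":{"type":"array","items":{"type":"array","items":{"type":"array","items":{"type":"number"}}}},"newtons":{"type":"number"}},"required":["targets"]}

```bash
mkdir -p pics; ls
python3 - <<'E'
from station import ctrl, grab_frame, camera_model
import cv2
print(ctrl.observe())
for n in("scene","top"):
    cv2.imwrite(f"pics/{n}0.png",grab_frame(n)); print(camera_model(n))
E
```

```text
pics
{'t': 0.0, 'q': array([ 1.52672211e+00,  4.08126049e-02,  8.38351521e-02, -4.61701902e-04,
       -1.61551147e+00, -3.33686420e-01]), 'joint_velocities': array([ 5.69939674e-04,  4.62223266e-04,  1.37976819e-03, -1.70396246e-03,
        8.31097763e-05, -1.13351845e-03]), 'effort': array([-1.85619838e-04, -3.68205678e+01,  3.47413659e+01,  6.93193361e+00,
       -5.38965935e-03, -2.07260547e-05]), 'ee_pos': array([0.22111474, 0.55742213, 0.2302922 ]), 'ee_rot': array([-5.61773268e-01,  8.27290775e-01, -5.40670789e-04, -6.90710549e-04]), 'wrist_force': array([ 0.48002607, -0.42316442,  0.09296238]), 'wrist_torque': array([-0.04783977,  0.00438564,  0.0095851 ]), 'gripper_width': 0.9973015891359003}
{'fx': 439.44568614622835, 'fy': 439.44568614622835, 'cx': 262.77992691886794, 'cy': 197.07820484093097, 'rvec': array([ 2.22368396,  0.95827627, -0.37749943]), 'tvec': array([-0.27560752, -0.2581995 ,  1.36229636])}
{'fx': 386.69377582614595, 'fy': 386.69377582614595, 'cx': 246.98651198224567, 'cy': 189.42485891889987, 'rvec': array([ 2.20945385, -2.17234861,  0.12490354]), 'tvec': array([-0.08121436,  0.47280863,  0.93171818])}
```

View pics/scene0.png

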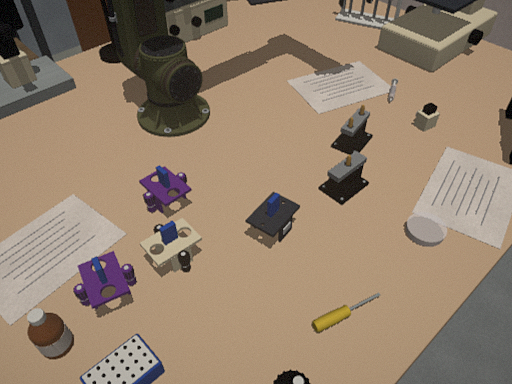

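View pics/top0.png

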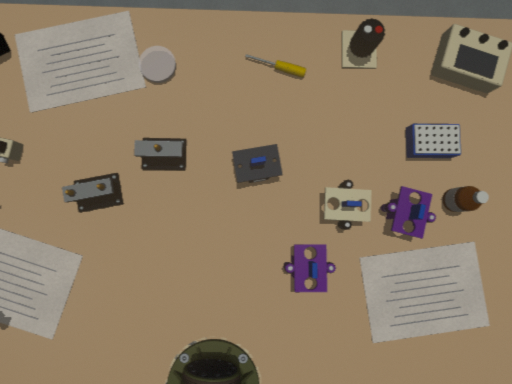

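The images show three holder-shaped cream and purple objects, each with a blue grip:
- Cream holder: scene (171,243), top (348,205).
- Purple look-alikes: top (310,268) and (410,212).
- Dark spare holder: top (258,164).

The stand with two pins is at top (95,190), scene (352,128). The one with a single pin is at top (162,152). The cream holder and the two-pin stand fit the description. I'll confirm both in an enlarged crop.

Run:
```python
import cv2,numpy as np
t=cv2.imread("pics/top0.png");s=cv2.imread("pics/scene0.png")
c=lambda i,x,y,w=80,h=60:cv2.resize(i[y-h//2:y+h//2,x-w//2:x+w//2],(400,300),interpolation=cv2.INTER_CUBIC)
cv2.imwrite("pics/crop0.png",np.vstack([np.hstack([c(t,348,205),c(t,95,190)]),np.hstack([c(s,171,243),c(s,352,130)])]))
```

```text
(no output)
```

View pics/crop0.png

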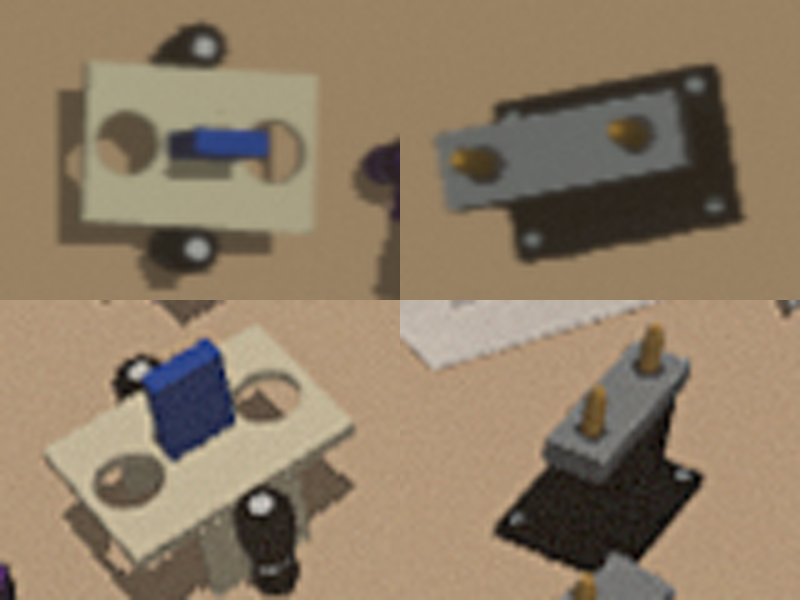

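The crop shows the cream plate with two large holes, a barrel on each side and the blue grip. The stand shows two brass pins on a grey bar. Next I measure both.

```bash
cat > h.py <<'E'
import cv2,numpy as np
from station import camera_model
def ray(n,uv,z):
    m=camera_model(n);R=cv2.Rodrigues(m["rvec"])[0];C=-R.T@m["tvec"]
    uv=np.atleast_2d(uv).astype(float)
    d=np.c_[(uv[:,0]-m["cx"])/m["fx"],(uv[:,1]-m["cy"])/m["fy"],np.ones(len(uv))]@R
    return (C+d*((z-C[2])/d[:,2])[:,None])[:,:2]
def rect(n,mask,seed,z,name):
    k,lab,st,ce=cv2.connectedComponentsWithStats(mask.astype(np.uint8))
    ids=[i for i in range(1,k) if st[i,4]>60 and st[i,0]<=seed[0]<=st[i,0]+st[i,2] and st[i,1]<=seed[1]<=st[i,1]+st[i,3]]
    pts=[]
    m=np.isin(lab,ids).astype(np.uint8)
    c,_=cv2.findContours(m,cv2.RETR_EXTERNAL,cv2.CHAIN_APPROX_NONE)
    p=np.vstack(c)[:,0,:]
    w=ray(n,p,z)
    (cx,cy),(a,b),an=cv2.minAreaRect((w*1000).astype(np.float32))
    if a<b: an+=90; a,b=b,a
    h=np.vstack(c)
    print(name,n,"centre mm",round(cx,1),round(cy,1),"size",round(a,1),round(b,1),"long axis deg",round(an%180,1))
E
python3 - <<'E'
from h import *
for n,sh,ss in(("top",(348,205),(80,190)),("scene",(171,243),(354,122))):
    im=cv2.imread(f"pics/{n}0.png");hsv=cv2.cvtColor(im,cv2.COLOR_BGR2HSV)
    H,S,V=[hsv[...,i].astype(int) for i in range(3)]
    p=(sh[0]-18,sh[1]+8)
    for q in [sh,ss,p]: print(n,q,hsv[q[1],q[0]])
    cream=(S<80)&(V>130)&(H>15)&(H<45) 
    grey=(S<60)&(V>65)&(V<150)
    cream=cream&(np.hypot(np.indices(V.shape)[1]-sh[0],np.indices(V.shape)[0]-sh[1])<40)
    grey=grey&(np.hypot(np.indices(V.shape)[1]-ss[0],np.indices(V.shape)[0]-ss[1])<(32 if n=="top" else 30))
    rect(n,cream,sh,.058,"plate"); rect(n,grey,(ss[0]+5,ss[1]),.080,"bar")
    o=im.copy();o[cream]=(0,255,0);o[grey]=(0,0,255)
    c=lambda i,x,y,w=80,h=60:cv2.resize(i[y-h//2:y+h//2,x-w//2:x+w//2],(400,300),interpolation=0)
    cv2.imwrite(f"pics/m_{n}.png",np.hstack([c(o,*sh),c(o,*ss)]))
a,b=cv2.imread("pics/m_top.png"),cv2.imread("pics/m_scene.png");cv2.imwrite("pics/m.png",np.vstack([a,b]))
E
```

```text
top (348, 205) [115 135  96]
top (80, 190) [ 45   5 104]
top (330, 213) [ 25  54 169]
plate top centre mm 440.9 -312.6 size 112.5 77.0 long axis deg 87.3
bar top centre mm 464.0 294.8 size 111.0 40.2 long axis deg 102.5
scene (171, 243) [ 20  58 204]
scene (354, 122) [ 60   2 117]
scene (153, 251) [15 88 96]
plate scene centre mm 436.7 -316.7 size 123.7 92.5 long axis deg 91.1
bar scene centre mm 467.1 286.2 size 123.9 41.3 long axis deg 101.9
```

View pics/m.png

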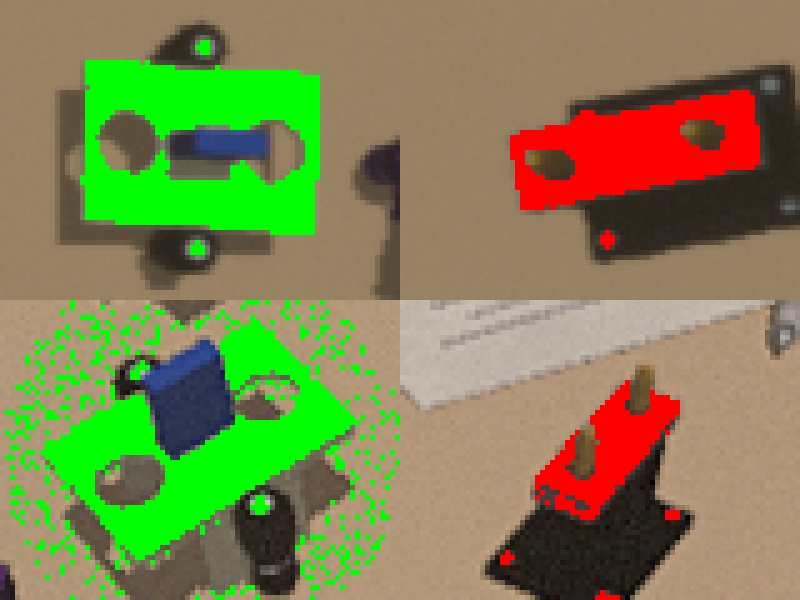

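Run:
```python
from h import *
im=cv2.imread("pics/top0.png");hsv=cv2.cvtColor(im,cv2.COLOR_BGR2HSV);H,S,V=[hsv[...,i].astype(int) for i in range(3)]
yy,xx=np.indices(V.shape)
g=((S<60)&(V>85)&(V<150)&(np.hypot(xx-88,yy-190)<32)).astype(np.uint8)
g=cv2.morphologyEx(cv2.morphologyEx(g,3,np.ones((7,7))),2,np.ones((7,7)))
rect("top",g,(88,190),.08,"bar opened")
# edge-based angle of each: fitLine on long sides
def sides(mask,z,name):
    c,_=cv2.findContours(mask.astype(np.uint8),0,1);p=max(c,key=cv2.contourArea)[:,0]
    w=ray("top",p,z)*1000;(cx,cy),(a,b),an=cv2.minAreaRect(w.astype(np.float32))
    if a<b: an+=90;a,b=b,a
    t=np.radians(an);u=np.array([np.cos(t),np.sin(t)]);v=np.array([-u[1],u[0]]);d=w-[cx,cy]
    for s in(1,-1):
        k=(s*d@v>b/2-5)&(abs(d@u)<a/2-12);l=cv2.fitLine(w[k].astype(np.float32),cv2.DIST_HUBER,0,.01,.01).ravel()
        print(name,s,k.sum(),"deg",np.degrees(np.arctan2(l[1],l[0]))%180, "offset", (l[2:]-[cx,cy])@v)
    for s in(1,-1):
        k=(s*d@u>a/2-5)&(abs(d@v)<b/2-8);l=cv2.fitLine(w[k].astype(np.float32),cv2.DIST_HUBER,0,.01,.01).ravel()
        print(name,"end",s,k.sum(),"deg",np.degrees(np.arctan2(l[1],l[0]))%180-90, "offset", (l[2:]-[cx,cy])@u)
    print(cx,cy,an)
cr=(S<80)&(V>130)&(H>15)&(H<45)&(np.hypot(xx-348,yy-205)<40)
sides(cr,.058,"plate");sides(g,.08,"bar")
# blue grip top (bright blue)
bl=(H>105)&(H<130)&(S>100)&(V>110)&(np.hypot(xx-350,yy-204)<20);rect("top",bl,(350,204),.108,"grip")
print("tips top",ray("top",[(66.6,192),(98,186)],.106)*1000)
# hole centres at plate top from crop: (127,142),(275,151)
print("holes",ray("top",[(308+127/5,175+142/5),(308+275/5,175+151/5)],.058)*1000)
# scene tips: crop x0=312,y0=100
print("tips scene",ray("scene",[(312+255/5,100+27/5),(312+197/5,100+90/5)],.108)*1000)
```

```text
bar opened top centre mm 463.2 294.6 size 111.2 37.7 long axis deg 103.1
plate 1 37 deg 87.603836 offset 37.186291138810105
plate -1 36 deg 87.852036 offset -36.79793353019852
plate end 1 26 deg 89.90689 offset 54.72741829151801
plate end -1 26 deg 86.27713 offset -54.86580493917545
440.8927001953125 -312.64337158203125 87.25385284423828
bar 1 38 deg 102.20895 offset 17.307597050026914
bar -1 37 deg 101.576584 offset -15.82416953911674
bar end 1 9 deg -83.10666 offset 54.162447887032826
bar end -1 10 deg -87.38502 offset -53.273903342093305
463.17572021484375 294.59783935546875 103.13435745239258Traceback (most recent call last):
  File "<stdin>", line 23, in <module>
  File "h.py", line 14, in rect
    p=np.vstack(c)[:,0,:]
      ~~~~~~~~~^^^
    return _nx.concatenate(arrs, 0, dtype=dtype, casting=casting)
           ~~~~~~~~~~~~~~~^^^^^^^^^^^^^^^^^^^^^^^^^^^^^^^^^^^^^^^
ValueError: need at least one array to concatenate
```

Run:
```python
from h import *
# triangulated tips, and scene-based plate corners
def P(n):
    m=camera_model(n);K=np.array([[m["fx"],0,m["cx"]],[0,m["fy"],m["cy"]],[0,0,1]]);return K@np.c_[cv2.Rodrigues(m["rvec"])[0],m["tvec"]]
def tri(a,b):
    x=cv2.triangulatePoints(P("top"),P("scene"),np.array(a,float).reshape(2,1),np.array(b,float).reshape(2,1)).ravel();return (x[:3]/x[3]*1000).round(1)
print("tip L",tri((66.6,192),(363,105.4)),"tip R",tri((98,186),(351.4,118)))
print("tips top",ray("top",[(66.6,192),(98,186)],.106)*1000)
print("tips scene",ray("scene",[(363,105.4),(351.4,118)],.107)*1000)
h=ray("top",[(308+127/5,175+142/5),(308+275/5,175+151/5)],.058)*1000;print("holes",h)
# scene plate corners from crop (x0=131,y0=213): 
c=[(131+258/5,213+23/5),(131+355/5,213+127/5),(131+138/5,213+253/5),(131+44/5,213+155/5)]
w=ray("scene",c,.058)*1000;print(w,w.mean(0))
print("scene holes",ray("scene",[(131+268/5,213+97/5),(131+129/5,213+181/5)],.058)*1000)
b=[(312+690/5-80,100+360/5-60)]
```

```text
tip L [454.6 329.9 104.3] tip R [469.  261.4 104.2]
tips top [[453.84577076 328.48467996]
 [468.44515974 260.3698018 ]]
tips scene [[457.02080384 327.17215101]
 [471.33198986 258.66143007]]
holes [[ 441.35179263 -278.23194592]
 [ 438.27660727 -349.2074573 ]]
[[ 407.70811921 -256.73104072]
 [ 484.95801414 -261.52173917]
 [ 475.371412   -367.62445878]
 [ 405.19661007 -368.1853552 ]] [ 443.30853885 -313.51564847]
scene holes [[ 445.50673078 -279.06981861]
 [ 441.87458726 -349.43946938]]
```

Measured poses in mm:

| Item | Centre | Long axis |
|---|---|---|
| Holder | (441, −313) | about 87.6° |
| Twin stand | about (462.5, 294.7) | about 102° |

The tool-x yaw is now −111.6° and should be −182.4°, a tool turn of about +71°. I turn first.

Emit:
{"fn": "jog_arm", "kwargs": {"targets": [[[0,0,0,0,7],[0,0,0,0,7],[0,0,0,0,7],[0,0,0,0,7],[0,0,0,0,7],[0,0,0,0,7],[0,0,0,0,7],[0,0,0,0,7]]]}}

```text
t: 0.77
ee_pos: [0.2212, 0.5575, 0.2307]
ee_rot: [-0.105, 0.995, -0.001, -0.0]
wrist_force: [0.9, 0.4, -0.5]
gripper_width: 1.0
```

Emit:
{"fn": "jog_arm", "kwargs": {"targets": [[[0,0,0,0,7],[0,0,0,0,7],[0,0,0,0,0.8],[0,-0.021,-0.03,0,0],[0,-0.021,-0.03,0,0],[0,-0.021,-0.03,0,0],[0,-0.021,-0.03,0,0],[0,-0.021,-0.03,0,0]]]}}

```text
t: 1.43
ee_pos: [0.3203, 0.4017, 0.231]
ee_rot: [0.019, 1.0, -0.0, -0.0]
wrist_force: [1.2, 0.5, 0.7]
gripper_width: 1.001
```

```bash
cat >> h.py <<'E'
def togo(x,y,z,yaw):
    from station import ctrl
    from scipy.spatial.transform import Rotation as Ro
    o=ctrl.observe();R=Ro.from_quat(o["ee_rot"]).as_matrix()
    f=np.degrees(np.arctan2(R[1,0],R[0,0]))
    p=o["ee_pos"];d=R.T@(np.array([x,y,z])-p)
    print("t",round(o["t"],2),"p",p.round(4),"yaw",f.round(2),"tilt",R[2].round(3),"w",round(o["gripper_width"],3),"F",o["wrist_force"].round(1),"T",o["wrist_torque"].round(2),"q",o["q"].round(2))
    print("tool shift to go mm",(d*1000).round(1),"turn",((f-yaw+90)%180-90).round(2))
E
python3 -c "
from h import *
togo(.441,-.313,.23,177.6)"
```

```text
t 1.43 p [0.3203 0.4017 0.231 ] yaw 177.79 tilt [ 0. -0. -1.] w 1.001 F [1.2 0.5 0.7] T [ 0.01 -0.13 -0.03] q [ 1.29 -0.19 -0.13 -0.   -1.63 -1.33]
tool shift to go mm [-148.2 -709.6    1.2] turn 0.19
```

Emit:
{"fn": "jog_arm", "kwargs": {"targets": [[[0,-0.014,-0.036,0,0],[0,-0.014,-0.036,0,0],[0,-0.014,-0.036,0,0],[0,-0.014,-0.036,0,0],[0,-0.014,-0.036,0,0],[0,-0.014,-0.036,0,0],[0,-0.014,-0.036,0,0],[0,-0.014,-0.036,0,0]]]}}

```text
t: 2.1
ee_pos: [0.4194, 0.109, 0.2314]
ee_rot: [0.019, 1.0, 0.0, 0.0]
wrist_force: [2.1, 1.3, 0.6]
gripper_width: 1.002
```

Emit:
{"fn": "jog_arm", "kwargs": {"targets": [[[0,-0.004,-0.036,0,0],[0,-0.004,-0.036,0,0],[0,-0.004,-0.036,0,0],[0,-0.004,-0.036,0,0],[0,-0.004,-0.036,0,0],[0,-0.004,-0.036,0,0],[0,-0.004,-0.036,0,0],[0,-0.004,-0.036,0,0]]]}}

```text
t: 2.77
ee_pos: [0.4387, -0.1801, 0.2313]
ee_rot: [0.02, 1.0, 0.0, 0.0]
wrist_force: [2.2, 1.3, 0.0]
gripper_width: 1.0
```

Emit:
{"fn": "jog_arm", "kwargs": {"targets": [[[0,-0.001,-0.034,0,0],[0,-0.001,-0.034,0,0],[0,-0.001,-0.034,0,0],[0,-0.001,-0.032,0,0],[0,0,0,0,0],[0,0,0,0,0],[0,0,0,0,0],[0,0,0,0,0]]]}}

```text
t: 3.43
ee_pos: [0.4375, -0.3116, 0.2315]
ee_rot: [0.02, 1.0, -0.0, 0.0]
wrist_force: [0.0, 1.2, 0.3]
gripper_width: 1.004
```

```bash
python3 -c "
from h import *
from station import grab_frame
togo(.441,-.313,.077,177.6)
cv2.imwrite('pics/t1.png',np.hstack([cv2.resize(grab_frame(n)[a:a+150,b:b+200],(400,300)) for n,a,b in(('top',130,250),('scene',150,70))]))"
```

```text
t 3.43 p [ 0.4375 -0.3116  0.2315] yaw 177.68 tilt [-0.  0. -1.] w 1.004 F [0.  1.2 0.3] T [-0.02  0.01  0.01] q [-0.24 -0.13 -0.08 -0.   -1.62  0.2 ]
tool shift to go mm [ -3.5  -1.2 154.5] turn 0.08
```

View pics/t1.png

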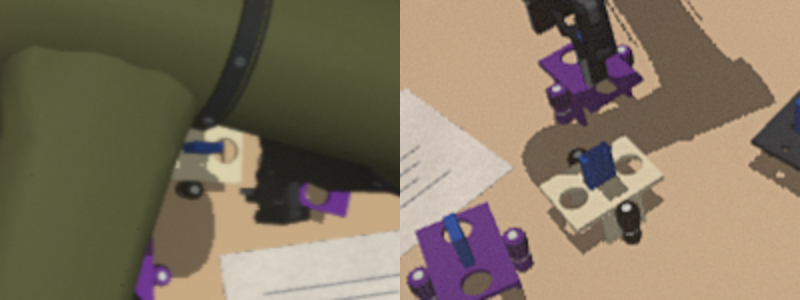

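```bash
python3 -c "
from h import *
for n in('top','scene'):
    m=camera_model(n);K=np.array([[m['fx'],0,m['cx']],[0,m['fy'],m['cy']],[0,0,1]])
    print(n,cv2.projectPoints(np.array([[.4375,-.3116,.2315],[.4375,-.3116,.3],[.441,-.313,.058]]),m['rvec'],m['tvec'],K,None)[0].squeeze().round(0).tolist(), ray(n,[(348,205)],.108))
"
```

```text
top [[373.0, 201.0], [387.0, 199.0], [348.0, 204.0]] [[ 0.43563246 -0.29861021]]
scene [[156.0, 182.0], [150.0, 154.0], [171.0, 240.0]] [[0.6645466  0.00572166]]
```

The picture shows the open jaws at scene crop (570,50). That agrees with the projected TCP at (572,64), so the gripper is directly above the cream holder. Descending.

Emit:
{"fn": "jog_arm", "kwargs": {"targets": [[[0,-0.0035,-0.001,0.02,0],[0,0,0,0.03,0],[0,0,0,0.03,0],[0,0,0,0.03,0],[0,0,0,0.01,0],[0,0,0,0,0],[0,0,0,0,0],[0,0,0,0,0]]]}}

```text
t: 4.2
ee_pos: [0.442, -0.3139, 0.1141]
ee_rot: [0.021, 1.0, -0.001, 0.002]
wrist_force: [-0.3, 0.9, -0.1]
gripper_width: 0.999
```

```bash
python3 -c "
from h import *
from station import grab_frame
togo(.441,-.313,.077,177.6)
s=grab_frame('scene');t=grab_frame('top')
cv2.imwrite('pics/t2.png',np.hstack([cv2.resize(s[170:290,90:250],(400,300)),cv2.resize(t[160:250,290:410],(400,300))]))"
```

```text
t 4.2 p [ 0.442  -0.3139  0.1141] yaw 177.6 tilt [-0.003 -0.002 -1.   ] w 0.999 F [-0.3  0.9 -0.1] T [0.04 0.03 0.01] q [-0.25 -0.1  -0.27  0.   -1.4   0.2 ]
tool shift to go mm [ 1.2  0.9 37.1] turn 0.0
```

View pics/t2.png

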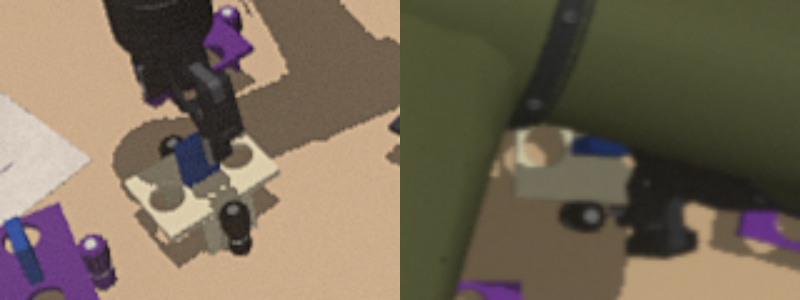

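```bash
python3 -c "
from h import *
n='scene'
m=camera_model(n);K=np.array([[m['fx'],0,m['cx']],[0,m['fy'],m['cy']],[0,0,1]])
p=cv2.projectPoints(np.array([[.487,-.315,.127],[.441,-.313,.108],[.441,-.296,.108],[.441,-.33,.108]]),m['rvec'],m['tvec'],K,None)[0].squeeze()
print((p-[90,170])*2.5)
"
```

```text
[[220.14260313 155.69539281]
 [192.66145315 137.26242156]
 [209.40312669 126.56595468]
 [175.62443443 148.14758822]]
```

The finger tip at crop (222,152) matches the projected (220,156). It sits level with the middle of the grip. I go down the rest of the way and close.

Emit:
{"fn": "jog_arm", "kwargs": {"targets": [[[0,0.001,0.001,0.017,0],[0,0,0,0.014,0],[0,0,0,0.006,0],[0,0,0,0,0],[0,0,0,0,0],[0.5,0,0,0,0],[0.7,0,0,0,0],[0.75,0,0,0,0]]], "newtons": 40}}

```text
t: 4.97
ee_pos: [0.4403, -0.3126, 0.0752]
ee_rot: [0.021, 1.0, -0.0, 0.001]
wrist_force: [0.7, -0.6, -0.3]
gripper_width: 0.603
```

Emit:
{"fn": "jog_arm", "kwargs": {"targets": [[[0.8,0,0,0,0],[0.85,0,0,0,0],[0.9,0,0,0,0],[0.95,0,0,0,0],[1,0,0,0,0],[1,0,0,0,0],[1,0,0,0,0],[1,0,0,0,0]]], "newtons": 40}}

```text
t: 5.63
ee_pos: [0.44, -0.3124, 0.0744]
ee_rot: [0.021, 1.0, -0.0, 0.0]
wrist_force: [1.2, -0.9, -0.8]
gripper_width: 0.133
```

```bash
python3 -c "
from h import *
togo(.441,-.313,.077,177.6)"
```

```text
t 5.63 p [ 0.44   -0.3124  0.0744] yaw 177.56 tilt [-0. -0. -1.] w 0.133 F [ 1.2 -0.9 -0.8] T [ 0.03 -0.32  0.01] q [-0.24 -0.08 -0.32  0.   -1.33  0.2 ]
tool shift to go mm [-1.1 -0.5 -2.6] turn -0.04
```

The opening is 0.133 × 85 ≈ 11 mm, so the fingers are on the 12 mm grip. I raise the force and lift.

Emit:
{"fn": "jog_arm", "kwargs": {"targets": [[[1,0,0,0,0],[1,0,0,0,0],[1,0,0,-0.01,0],[1,0,0,-0.03,0],[1,0,0,-0.035,0],[1,0,0,-0.035,0],[1,0,0,-0.03,0],[1,0,0,-0.015,0]]], "newtons": 70}}

```text
t: 6.3
ee_pos: [0.4401, -0.3132, 0.2345]
ee_rot: [0.021, 1.0, -0.001, 0.002]
wrist_force: [0.7, -0.9, -2.9]
gripper_width: 0.129
```

```bash
python3 -c "
from h import *
from station import grab_frame
togo(.4625,.2947,.23,192)
s=grab_frame('scene')
cv2.imwrite('pics/t3.png',cv2.resize(s[120:270,80:280],(800,600)))"
```

```text
t 6.3 p [ 0.4401 -0.3132  0.2345] yaw 177.54 tilt [-0.004 -0.003 -1.   ] w 0.129 F [ 0.7 -0.9 -2.9] T [-0.06 -0.07 -0.01] q [-0.24 -0.12 -0.07  0.   -1.62  0.2 ]
tool shift to go mm [  3.7 608.3   2.9] turn -14.46
```

View pics/t3.png

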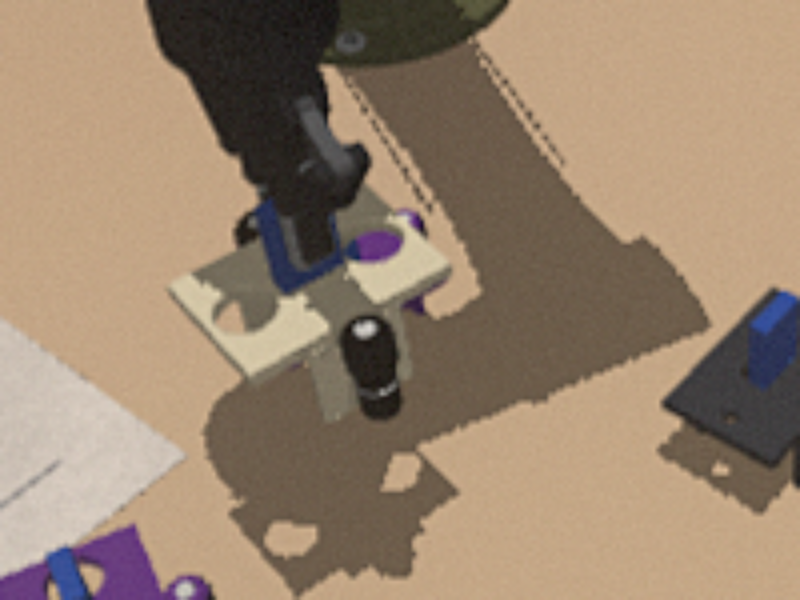

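The holder is lifted clear, level and centred in the fingers (grip at crop (300,250)). I carry it across to the stand.

Emit:
{"fn": "jog_arm", "kwargs": {"targets": [[[1,0,0.012,0,0],[1,0,0.024,0,0],[1,0,0.034,0,0],[1,0,0.034,0,0],[1,0,0.034,0,0],[1,0,0.034,0,0],[1,0,0.034,0,0],[1,0,0.034,0,0]]]}}

```text
t: 7.02
ee_pos: [0.4488, -0.0707, 0.2275]
ee_rot: [0.021, 1.0, 0.0, -0.001]
wrist_force: [1.7, 0.6, -1.4]
gripper_width: 0.126
```

Emit:
{"fn": "jog_arm", "kwargs": {"targets": [[[1,0,0.034,0,0],[1,0,0.034,0,0],[1,0,0.034,0,0],[1,0,0.034,0,0],[1,0,0.034,0,0],[1,0,0.034,0,0],[1,0,0.034,0,0],[1,0,0.03,0,0]]]}}

```text
t: 7.68
ee_pos: [0.46, 0.1971, 0.2273]
ee_rot: [0.021, 1.0, -0.001, -0.001]
wrist_force: [1.0, -0.2, -2.5]
gripper_width: 0.13
```

Emit:
{"fn": "jog_arm", "kwargs": {"targets": [[[1,0.001,0.03,0,0],[1,0.001,0.025,0,0],[1,0.001,0.02,0,0],[1,0.001,0.012,0,0],[1,0,0.008,0,-5],[1,0,0.005,0,-5],[1,0,0,0,-4.5],[1,0,0,0,0]]]}}

```text
t: 8.35
ee_pos: [0.4606, 0.2949, 0.2279]
ee_rot: [-0.106, 0.994, -0.001, -0.001]
wrist_force: [0.5, -0.3, -3.1]
gripper_width: 0.133
```

```bash
python3 -c "
from h import *
from station import grab_frame
togo(.4625,.2947,.16,192)
s=grab_frame('scene');t=grab_frame('top')
cv2.imwrite('pics/s4.png',s);cv2.imwrite('pics/tt4.png',t)
cv2.imwrite('pics/t4.png',np.hstack([cv2.resize(s[50:200,270:420],(400,400)),cv2.resize(t[120:270,20:170],(400,400))]))"
```

```text
t 8.35 p [0.4606 0.2949 0.2279] yaw -167.77 tilt [ 0.002 -0.001 -1.   ] w 0.133 F [ 0.5 -0.3 -3.1] T [-0.04 -0.02  0.06] q [ 0.94 -0.1  -0.06 -0.   -1.62 -0.72]
tool shift to go mm [-1.9 -0.5 67.9] turn 0.23
```

View pics/t4.png

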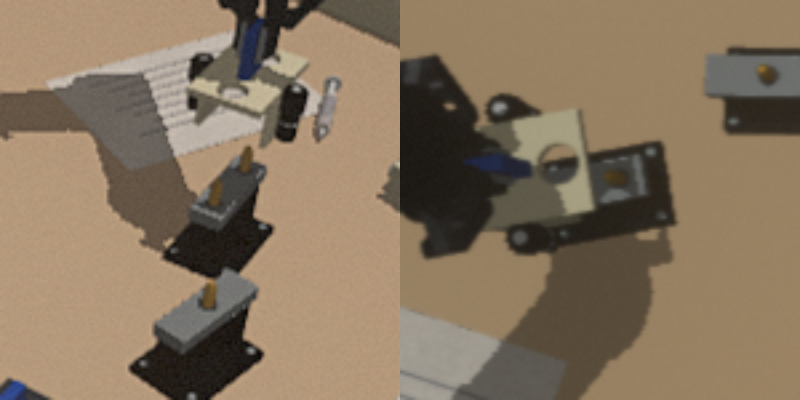

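```bash
python3 -c "
from h import *
print(ray('top',[(20+159*.375,120+163*.375)],.2115-.0)*1000)
x0,y0,k=270,50,.375
print(ray('scene',[(x0+233*k,y0+93*k),(x0+272*k,y0+60*k)],.2115)*1000)
"
```

```text
[[468.04971318 258.77405122]]
[[473.89775574 254.39267992]
 [463.73037969 327.62048598]]
```

The hole measures (468,259) in the top view, where the pin is at (468,260). The centres agree within about 2 mm, against 9 mm of play. I lower to just above the pin tips.

Emit:
{"fn": "jog_arm", "kwargs": {"targets": [[[1,0,0.001,0.01,0],[1,0,0,0.02,0],[1,0,0,0.02,0],[1,0,0,0.015,0],[1,0,0,0.01,0],[1,0,0,0.005,0],[1,0,0,0,0],[1,0,0,0,0]]]}}

```text
t: 9.12
ee_pos: [0.4614, 0.2962, 0.1499]
ee_rot: [-0.105, 0.994, 0.0, 0.0]
wrist_force: [-0.1, -0.4, -2.4]
gripper_width: 0.13
```

```bash
python3 -c "
from h import *
from station import grab_frame
togo(.461,.2955,.107,192)
s=grab_frame('scene');t=grab_frame('top')
cv2.imwrite('pics/t5.png',np.hstack([cv2.resize(s[80:170,310:400],(400,400)),cv2.resize(t[140:240,40:140],(400,400))]))"
```

```text
t 9.12 p [0.4614 0.2962 0.1499] yaw -167.97 tilt [-0.001  0.    -1.   ] w 0.13 F [-0.1 -0.4 -2.4] T [ 0.03 -0.08  0.01] q [ 0.94 -0.09 -0.19  0.   -1.47 -0.73]
tool shift to go mm [ 0.6 -0.5 42.9] turn 0.03
```

View pics/t5.png

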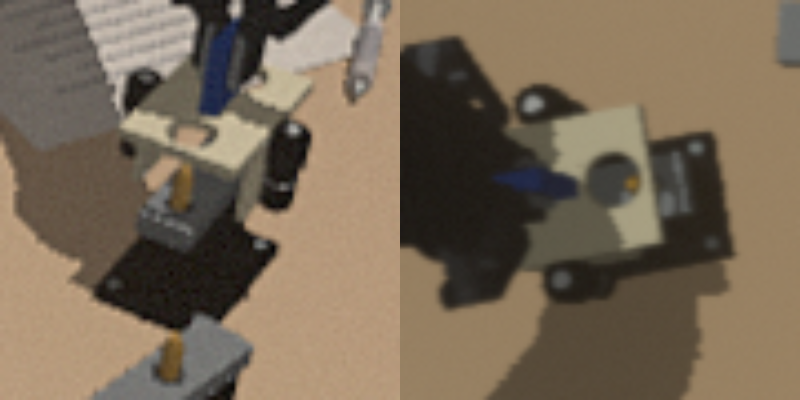

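The top view shows the pin tip through the hole, at crop (632,183) with the hole centre at (613,180). That offset is what parallax gives for aligned parts. I lower slowly.

Emit:
{"fn": "jog_arm", "kwargs": {"targets": [[[1,0,-0.0005,0.006,0],[1,0,0,0.006,0],[1,0,0,0.006,0],[1,0,0,0.006,0],[1,0,0,0.006,0],[1,0,0,0.004,0],[1,0,0,0.002,0],[1,0,0,0,0]]]}}

```text
t: 9.88
ee_pos: [0.4611, 0.2954, 0.1125]
ee_rot: [-0.105, 0.994, -0.0, -0.0]
wrist_force: [-0.6, -0.4, -2.5]
gripper_width: 0.131
```

```bash
python3 -c "
from h import *
from station import grab_frame
togo(.461,.2955,.1044,192)
s=grab_frame('scene');t=grab_frame('top')
cv2.imwrite('pics/t6.png',np.hstack([cv2.resize(s[80:170,310:400],(400,400)),cv2.resize(t[140:240,40:140],(400,400))]))"
```

```text
t 9.88 p [0.4611 0.2954 0.1125] yaw -167.95 tilt [ 0.001 -0.001 -1.   ] w 0.131 F [-0.6 -0.4 -2.5] T [-0.05 -0.03 -0.04] q [ 0.94 -0.08 -0.25 -0.   -1.4  -0.73]
tool shift to go mm [0.1 0.1 8.1] turn 0.05
```

View pics/t6.png

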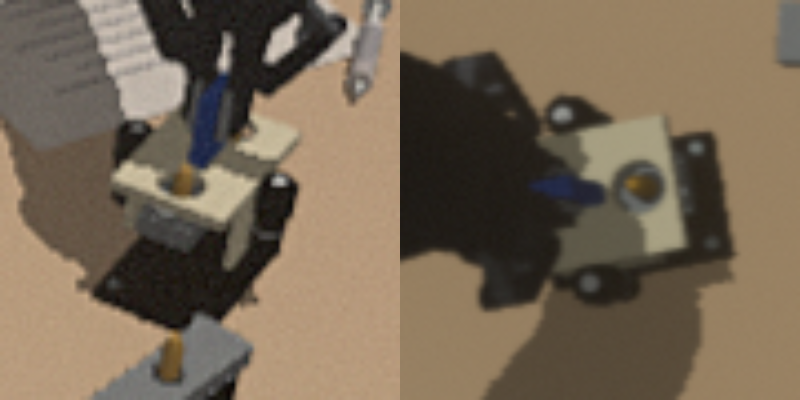

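The pin stands in the middle of its hole at top crop (638,185), with no contact force. About 8 mm remain.

Emit:
{"fn": "jog_arm", "kwargs": {"targets": [[[1,0,0,0.002,0],[1,0,0,0.0015,0],[1,0,0,0.0015,0],[1,0,0,0.001,0],[1,0,0,0.0005,0],[1,0,0,0.0005,0],[1,0,0,0,0],[1,0,0,0,0]]]}}

```text
t: 10.65
ee_pos: [0.4613, 0.2957, 0.1063]
ee_rot: [-0.105, 0.994, -0.0, 0.0]
wrist_force: [-0.1, -0.7, -2.2]
gripper_width: 0.137
```

Emit:
{"fn": "jog_arm", "kwargs": {"targets": [[[1,0,0,0.0004,0],[1,0,0,0.0003,0],[1,0,0,0.0003,0],[1,0,0,0,0],[1,0,0,0,0],[1,0,0,0,0],[1,0,0,0,0],[1,0,0,0,0]]]}}

```text
t: 11.32
ee_pos: [0.4613, 0.2957, 0.1053]
ee_rot: [-0.105, 0.994, -0.0, 0.0]
wrist_force: [-1.2, -0.3, -3.4]
gripper_width: 0.129
```

Emit:
{"fn": "jog_arm", "kwargs": {"targets": [[[1,0,0,0.0003,0],[1,0,0,0.0003,0],[1,0,0,0.0002,0],[1,0,0,0.0002,0],[1,0,0,0,0],[1,0,0,0,0],[1,0,0,0,0],[1,0,0,0,0]]]}}

```text
t: 11.98
ee_pos: [0.4613, 0.2957, 0.1044]
ee_rot: [-0.105, 0.994, -0.0, 0.0]
wrist_force: [-0.8, 0.2, -2.1]
gripper_width: 0.131
```

Emit:
{"fn": "jog_arm", "kwargs": {"targets": [[[1,0,0,0.0003,0],[1,0,0,0.0003,0],[1,0,0,0.0002,0],[1,0,0,0.0002,0],[1,0,0,0,0],[1,0,0,0,0],[1,0,0,0,0],[1,0,0,0,0]]]}}

```text
t: 12.65
ee_pos: [0.4614, 0.2957, 0.1043]
ee_rot: [-0.105, 0.994, 0.0, 0.0]
wrist_force: [-3.3, -1.5, 5.6]
gripper_width: 0.129
```

The wrist force turned to +5.6 N at z = 104.3 mm, where I expected the plate to touch the bar at 104.4. It is seated. I check by eye, then release.

```bash
python3 -c "
from h import *
from station import grab_frame
togo(.461,.2955,.1044,192)
s=grab_frame('scene')
cv2.imwrite('pics/t7.png',cv2.resize(s[80:170,300:420],(800,600),interpolation=2))"
```

```text
t 12.65 p [0.4614 0.2957 0.1043] yaw -167.94 tilt [-0.001  0.    -1.   ] w 0.129 F [-3.3 -1.5  5.6] T [-0.57  1.49  0.01] q [ 0.94 -0.08 -0.26  0.   -1.38 -0.73]
tool shift to go mm [ 0.4 -0.1 -0.1] turn 0.06
```

View pics/t7.png

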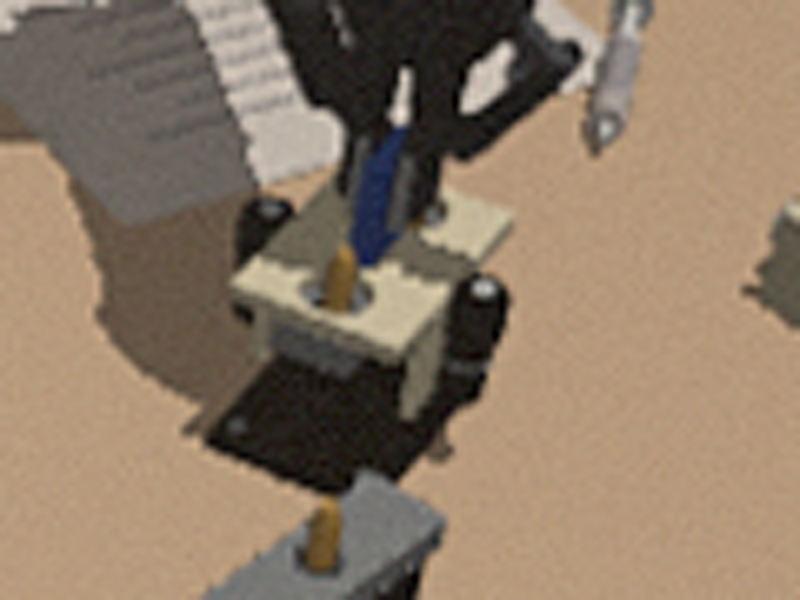

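The plate lies on the bar. The pin stands up through the near hole at (343,275), and part of the far pin shows in the other hole at (430,210). Releasing.

Emit:
{"fn": "jog_arm", "kwargs": {"targets": [[[0.85,0,0,0,0],[0.8,0,0,0,0],[0.7,0,0,0,0],[0.5,0,0,0,0],[0.3,0,0,0,0],[0.2,0,0,0,0],[0.2,0,0,0,0],[0.2,0,0,0,0]]]}}

```text
t: 13.37
ee_pos: [0.4613, 0.2956, 0.1033]
ee_rot: [-0.105, 0.994, -0.0, -0.0]
wrist_force: [0.4, 0.4, -0.0]
gripper_width: 0.802
```

Emit:
{"fn": "jog_arm", "kwargs": {"targets": [[[0.2,0,0,0,0],[0.2,0,0,-0.005,0],[0.2,0,0,-0.015,0],[0.2,0,0,-0.025,0],[0.2,0,0,-0.03,0],[0.2,0,0,-0.03,0],[0.2,0,0,-0.03,0],[0.2,0,0,0,0]]]}}

```text
t: 14.03
ee_pos: [0.4632, 0.2964, 0.2463]
ee_rot: [-0.105, 0.994, 0.003, 0.005]
wrist_force: [-0.6, 0.3, 1.2]
gripper_width: 0.797
```

Emit:
{"fn": "jog_arm", "kwargs": {"targets": [[[0.2,0,-0.03,0,0],[0.2,0,-0.036,0,0],[0.2,0,-0.036,0,0],[0.2,0,-0.036,0,0],[0.2,0,-0.036,0,0],[0.2,0,-0.03,0,0],[0.2,0,-0.02,0,0],[0.2,0,0,0,0]]]}}

```text
t: 14.7
ee_pos: [0.5085, 0.0734, 0.2389]
ee_rot: [-0.103, 0.995, -0.0, 0.0]
wrist_force: [0.7, 0.4, 0.3]
gripper_width: 0.798
```

```bash
python3 -c "
from h import *
from station import grab_frame
togo(.461,.2955,.1044,192)
s=grab_frame('scene');t=grab_frame('top')
cv2.imwrite('pics/s8.png',s);cv2.imwrite('pics/tt8.png',t)
cv2.imwrite('pics/t8.png',np.vstack([np.hstack([cv2.resize(s[80:170,310:400],(400,300)),cv2.resize(t[140:230,40:160],(400,300))]),np.hstack([cv2.resize(s,(400,300)),cv2.resize(t,(400,300))])]))"
```

```text
t 14.7 p [0.5085 0.0734 0.2389] yaw -168.15 tilt [-0.001 -0.001 -1.   ] w 0.798 F [0.7 0.4 0.3] T [ 0.08 -0.    0.02] q [ 0.54 -0.19 -0.12  0.   -1.64 -0.33]
tool shift to go mm [  1.  227.2 134.4] turn -0.15
```

View pics/t8.png

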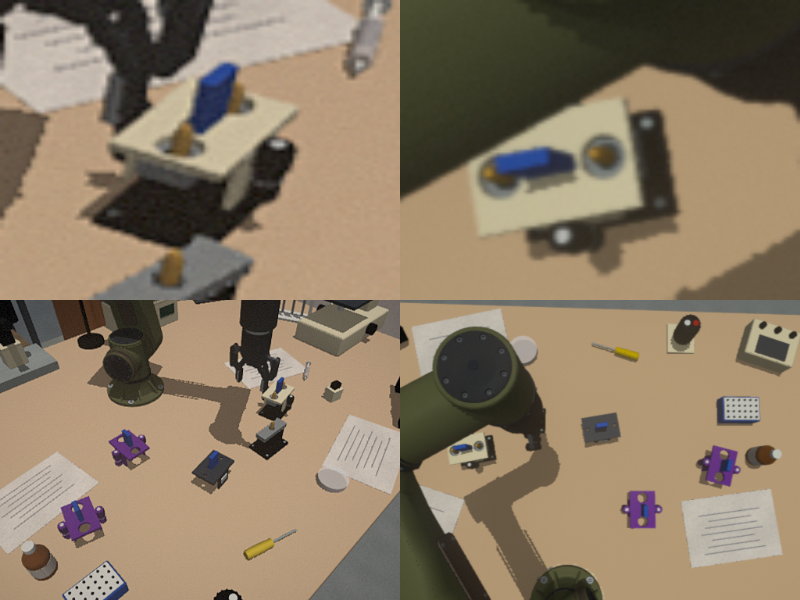

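Both pins come up through the two large holes, at top crop (498,172) and (603,153). The plate is flat and the spare is still at full-view (600,428). One last check of the plate's size and pose at the seated height, then I hand in.

Run:
```python
from h import *
from station import ctrl
im=cv2.imread("pics/tt8.png");hsv=cv2.cvtColor(im,cv2.COLOR_BGR2HSV);H,S,V=[hsv[...,i].astype(int) for i in range(3)]
yy,xx=np.indices(V.shape)
cr=((S<85)&(V>120)&(H>15)&(H<45)&(np.hypot(xx-87,yy-190)<32)).astype(np.uint8)
rect("top",cr,(87,190),.088,"plate seated")
print(ctrl.finish_job())
```

```text
plate seated top centre mm 461.6 295.0 size 116.0 78.2 long axis deg 103.2
the job is handed in; nothing more can be done
None
```

I picked up the cream injector holder by its blue grip and hung it on the two-pin stand. I lowered it until the plate met the bar, let go, moved clear and handed the job in at about 15 s of the 38 s allowed.

**What the last checks showed:**
- **Seating:** the plate met the bar at TCP height 104.3 mm (104.4 expected). The wrist read about +6 N there, roughly 8 N of press.
- **Pins:** after release, both camera views show a pin up through each large hole, with the plate flat.
- **Position:** the seated plate's centre measured (461.6, 295.0) mm, against about (462.5, 294.7) for the stand.
- **Bystanders:** the spare holder and both purple look-alikes looked unmoved in the last pictures.

**What disagreed:**
- **Plate outline:** the last outline read 116 × 78 mm instead of 110 × 76, and its long axis 103.2° against the 102° set. The mask edge was loose and the arm was close to the plate in that picture. I did not repeat the measurement.
- **Before lowering:** the scene camera put the holder about 3 to 6 mm farther in x than the top camera did. I followed the top view, and both pins went in with no sign of contact.

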